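Restock the paint-pot tray and close the tub

ROBOT

A 7-joint arm with a two-finger parallel gripper is mounted at the origin on the work surface. World frame = base frame: x ahead of the robot, y to its left, z up, the work surface at z = 0. Lengths are in m, angles in rad, forces in N, time in s.
With the tool pointing down it reaches from about 0.425 to 0.925 m from the base axis. Payload 6.8 kg.
Tool frame: the origin (TCP) lies on the front face of the gripper's body, between the roots of the fingers; the fingertips stand 73 mm ahead of it and the grasp point (between the pads) lies 54 mm ahead of it (env.nose_length is the distance from the TCP to the fingertips, in m); z points along the fingers, y is the line along which they close (so a half turn about z gives the same grasp; the last joint's range is limited). The gripper opens to 85 mm and grips with 20 to 120 N. Pads are 22 mm wide; open, the fingers measure 114 mm over their backs; the gripper's body (76 mm by 85 mm) begins 54 mm behind the grasp point. The pads swing forward as they close: fully open they stand 13 mm farther back than shut.
Start: joints at [1.114, 0.477, 0.022, 1.555, -0.011, 1.109, -0.083], TCP at [0.231, -0.634, 0.304] pointing down, gripper open.
Joint ranges: [-2.96, 2.96], [-0.34, 2.1], [-1.41, 1.46], [0.24, 2.44], [-1.37, 4.51], [0.17, 1.92], [-2.96, 2.96]. Speed limits (rad/s): [2.39, 2.39, 3.14, 3.14, 3.14, 3.14, 3.14].

INTERFACE

Orientations are given as a unit quaternion [w, x, y, z].
In Python, from cell import env, kin, camera, calibration, job gives the robot as it stands. The module is installed in compiled form; this text tells all that it offers. Calls block until the motion is done:
- env.reach(position, orientation): joint-space move of the TCP to a pose.
- env.movel(position, velocity=0.15, rot=None, stop_force=None): straight line of the TCP; rot=None keeps the orientation; velocity is the mean speed in m/s. With stop_force (N) it stops when the force on the tool has changed by that much, and returns True; else False.
- env.goto_joints(angles): joint-space move.
- env.grip(opening, f_grip=None): finger opening in m; f_grip is the grip in N (None keeps the last); returns when the fingers have stopped.
- env.dwell(seconds).
- kin.inverse_kinematics(position, orientation): joint angles nearest the present ones, or None.
- env.get_state(): the state.
- camera(name): name is "scene" or "top" or "wrist"; returns (picture, depth): 480x640x3 uint8, blue, green, red; 480x640 float32, m along the optical axis (not along the pixel's ray), 0 where there is no reading.
- calibration(name): a dict with "fx", "fy", "cx", "cy" (pixels), "rvec" (rotation vector, rad) and "tvec" (3), from world to camera coordinates, as OpenCV has them. Camera axes: x right, y down, z forward; pixel columns grow to the right and rows downward; lengths in m; the calibration is good to about 2 mm. The wrist camera is an equidistant fisheye: a pixel r from the principal point sees the ray r / f radians off the axis. A picture is of the moment at which its call begins: read the wrist's pose just before it. calibration takes no time and is no camera call; for the wrist camera it gives the pose at the moment of the call.
A pose or a line that the arm cannot do raises env.PlanningError and nothing moves.
- job.job_done(): hands the job in; it is judged then, once.
The state is a dict: "time": time; "qpos": joint angles; "joint_velocities": joint speeds; "joint_torque": joint torques, N m; "tcp_pos": TCP position; "orientation": TCP orientation; "force": force on the tool from outside, world axes, zero at the start; "torque": the same for the moment, N m; "opening": finger opening in m; "gripper_force": force on a finger pad.
Only numpy, scipy, OpenCV 4.12 (cv2) and the standard library are available. Lean on these libraries where they do the work, as an engineer would, in place of code of your own. Each camera call takes 0.05 s, during which the arm holds its last target. There are 200 camera calls.

TASK

Put the paint pots away: fill every empty pocket of the plywood tray with one spare pot from the table, standing upright on the pocket's floor, and leave the pots already in the tray where they are. Put the spare pots left over into the round grey tub, and close the tub with its lid so that it sits centred, level and fully down on the rim; do not disturb the other things on the table.

Things in the scene. Friction and masses are not known exactly. Their poses are not given: they have to be found in the camera images.
- tub: fixed round grey plastic tub, open at the top, 85 mm high, 160 mm across outside at the foot, 168 mm at the rim, wall 5 mm (inside 150 mm at the foot, 158 mm at the mouth), floor 5 mm thick. Origin: centre of the underside; z up. Room for three pots standing side by side on its floor
- lid: loose grey disc lid of the tub, 0.18 kg, lying right way up on the table. Origin: centre of its underside, z up. z 0-10 mm: plug 147 mm across, lower edge bevelled (goes inside the tub's mouth, 5 mm play all round); z 10-16: flange 182 mm across (rests on the rim); z 16-52: upright black knob, 30 mm across, to hold it by. Seated, its origin lies 75 mm above the tub's
- pocket0 (a point): centre of pocket 0's floor, in the tray (5 mm above the table); axes as the tray's. The tray: fixed plywood, 153 mm (x) by 227 mm (y), turned up to 5 degrees; six square pockets, 69 mm wide inside, 74 mm pitch, walls 5 mm thick and 34 mm above the table; pockets 0, 1, 2: the row at -x by rising y; 3, 4, 5: the row at +x. Some hold a pot at the start, the others are empty
- pocket1 (a point): centre of pocket 1's floor, in the tray (5 mm above the table); axes as the tray's
- pocket2 (a point): centre of pocket 2's floor, in the tray (5 mm above the table); axes as the tray's
- pocket3 (a point): centre of pocket 3's floor, in the tray (5 mm above the table); axes as the tray's
- pocket4 (a point): centre of pocket 4's floor, in the tray (5 mm above the table); axes as the tray's
- pocket5 (a point): centre of pocket 5's floor, in the tray (5 mm above the table); axes as the tray's
- kept0: closed cylindrical paint pot, white with a grey screw cap, 48 mm across, 60 mm tall, 0.09 kg or so; origin: centre of its underside, z up. Already standing in pocket 0 of the tray at the start; None if absent (the pocket is then empty)
- kept1: closed cylindrical paint pot, white with a grey screw cap, 48 mm across, 60 mm tall, 0.09 kg or so; origin: centre of its underside, z up. Already standing in pocket 1 of the tray at the start; None if absent (the pocket is then empty)
- kept2: closed cylindrical paint pot, white with a grey screw cap, 48 mm across, 60 mm tall, 0.09 kg or so; origin: centre of its underside, z up. Already standing in pocket 2 of the tray at the start; None if absent (the pocket is then empty)
- kept3: closed cylindrical paint pot, white with a grey screw cap, 48 mm across, 60 mm tall, 0.09 kg or so; origin: centre of its underside, z up. Already standing in pocket 3 of the tray at the start; None if absent (the pocket is then empty)
- kept4: closed cylindrical paint pot, white with a grey screw cap, 48 mm across, 60 mm tall, 0.09 kg or so; origin: centre of its underside, z up. Already standing in pocket 4 of the tray at the start; None if absent (the pocket is then empty)
- kept5: closed cylindrical paint pot, white with a grey screw cap, 48 mm across, 60 mm tall, 0.09 kg or so; origin: centre of its underside, z up. Already standing in pocket 5 of the tray at the start; None if absent (the pocket is then empty)
- spare0: closed cylindrical paint pot, white with a grey screw cap, 48 mm across, 60 mm tall, 0.09 kg or so; origin: centre of its underside, z up. A spare, standing on the table between the robot and the tray and tub at the start; None if absent
- spare1: closed cylindrical paint pot, white with a grey screw cap, 48 mm across, 60 mm tall, 0.09 kg or so; origin: centre of its underside, z up. A spare, standing on the table between the robot and the tray and tub at the start; None if absent
- spare2: closed cylindrical paint pot, white with a grey screw cap, 48 mm across, 60 mm tall, 0.09 kg or so; origin: centre of its underside, z up. A spare, standing on the table between the robot and the tray and tub at the start; None if absent
- spare3: closed cylindrical paint pot, white with a grey screw cap, 48 mm across, 60 mm tall, 0.09 kg or so; origin: centre of its underside, z up. A spare, standing on the table between the robot and the tray and tub at the start; None if absent
- spare4: closed cylindrical paint pot, white with a grey screw cap, 48 mm across, 60 mm tall, 0.09 kg or so; origin: centre of its underside, z up. A spare, standing on the table between the robot and the tray and tub at the start; None if absent
- glue: bystander, not to be disturbed: yellow glue bottle, 54 mm across, 150 mm tall; loose; origin at the centre of its underside
- mug: bystander, not to be disturbed: blue mug, 80 mm across, 90 mm tall; loose; origin at the centre of its underside
- tape: bystander, not to be disturbed: empty cardboard tape core, ring 90 mm across, 24 mm high; loose; origin at the centre of its underside
- brush: bystander, not to be disturbed: brush about 190 mm long, lying flat; loose
- pliers: bystander, not to be disturbed: pliers with yellow grips, about 165 mm long, lying flat; loose

How it is judged:
At the end, for the whole second after the job is handed in: Each pocket holds one upright pot (within 22 mm of centre, 6 mm of its floor, tilt < 0.12 rad), the pots first in the tray still in their own pockets; all other pots in the tub; lid within 9 mm of the tub's axis, tilt < 0.03 rad, within 2.5 mm of fully down; at rest (((horizontal distance between kept0 and pocket0 below 0.022 m and z of kept0 in the frame of pocket0 below 0.006 m and angle between kept0's own z axis and vertical below 0.12 rad) or (horizontal distance between spare0 and pocket0 below 0.022 m and z of spare0 in the frame of pocket0 below 0.006 m and angle between spare0's own z axis and vertical below 0.12 rad) or (horizontal distance between spare1 and pocket0 below 0.022 m and z of spare1 in the frame of pocket0 below 0.006 m and angle between spare1's own z axis and vertical below 0.12 rad) or (horizontal distance between spare2 and pocket0 below 0.022 m and z of spare2 in the frame of pocket0 below 0.006 m and angle between spare2's own z axis and vertical below 0.12 rad) or (horizontal distance between spare3 and pocket0 below 0.022 m and z of spare3 in the frame of pocket0 below 0.006 m and angle between spare3's own z axis and vertical below 0.12 rad) or (horizontal distance between spare4 and pocket0 below 0.022 m and z of spare4 in the frame of pocket0 below 0.006 m and angle between spare4's own z axis and vertical below 0.12 rad)) and ((horizontal distance between kept1 and pocket1 below 0.022 m and z of kept1 in the frame of pocket1 below 0.006 m and angle between kept1's own z axis and vertical below 0.12 rad) or (horizontal distance between spare0 and pocket1 below 0.022 m and z of spare0 in the frame of pocket1 below 0.006 m and angle between spare0's own z axis and vertical below 0.12 rad) or (horizontal distance between spare1 and pocket1 below 0.022 m and z of spare1 in the frame of pocket1 below 0.006 m and angle between spare1's own z axis and vertical below 0.12 rad) or (horizontal distance between spare2 and pocket1 below 0.022 m and z of spare2 in the frame of pocket1 below 0.006 m and angle between spare2's own z axis and vertical below 0.12 rad) or (horizontal distance between spare3 and pocket1 below 0.022 m and z of spare3 in the frame of pocket1 below 0.006 m and angle between spare3's own z axis and vertical below 0.12 rad) or (horizontal distance between spare4 and pocket1 below 0.022 m and z of spare4 in the frame of pocket1 below 0.006 m and angle between spare4's own z axis and vertical below 0.12 rad)) and ((horizontal distance between kept2 and pocket2 below 0.022 m and z of kept2 in the frame of pocket2 below 0.006 m and angle between kept2's own z axis and vertical below 0.12 rad) or (horizontal distance between spare0 and pocket2 below 0.022 m and z of spare0 in the frame of pocket2 below 0.006 m and angle between spare0's own z axis and vertical below 0.12 rad) or (horizontal distance between spare1 and pocket2 below 0.022 m and z of spare1 in the frame of pocket2 below 0.006 m and angle between spare1's own z axis and vertical below 0.12 rad) or (horizontal distance between spare2 and pocket2 below 0.022 m and z of spare2 in the frame of pocket2 below 0.006 m and angle between spare2's own z axis and vertical below 0.12 rad) or (horizontal distance between spare3 and pocket2 below 0.022 m and z of spare3 in the frame of pocket2 below 0.006 m and angle between spare3's own z axis and vertical below 0.12 rad) or (horizontal distance between spare4 and pocket2 below 0.022 m and z of spare4 in the frame of pocket2 below 0.006 m and angle between spare4's own z axis and vertical below 0.12 rad)) and ((horizontal distance between kept3 and pocket3 below 0.022 m and z of kept3 in the frame of pocket3 below 0.006 m and angle between kept3's own z axis and vertical below 0.12 rad) or (horizontal distance between spare0 and pocket3 below 0.022 m and z of spare0 in the frame of pocket3 below 0.006 m and angle between spare0's own z axis and vertical below 0.12 rad) or (horizontal distance between spare1 and pocket3 below 0.022 m and z of spare1 in the frame of pocket3 below 0.006 m and angle between spare1's own z axis and vertical below 0.12 rad) or (horizontal distance between spare2 and pocket3 below 0.022 m and z of spare2 in the frame of pocket3 below 0.006 m and angle between spare2's own z axis and vertical below 0.12 rad) or (horizontal distance between spare3 and pocket3 below 0.022 m and z of spare3 in the frame of pocket3 below 0.006 m and angle between spare3's own z axis and vertical below 0.12 rad) or (horizontal distance between spare4 and pocket3 below 0.022 m and z of spare4 in the frame of pocket3 below 0.006 m and angle between spare4's own z axis and vertical below 0.12 rad)) and ((horizontal distance between kept4 and pocket4 below 0.022 m and z of kept4 in the frame of pocket4 below 0.006 m and angle between kept4's own z axis and vertical below 0.12 rad) or (horizontal distance between spare0 and pocket4 below 0.022 m and z of spare0 in the frame of pocket4 below 0.006 m and angle between spare0's own z axis and vertical below 0.12 rad) or (horizontal distance between spare1 and pocket4 below 0.022 m and z of spare1 in the frame of pocket4 below 0.006 m and angle between spare1's own z axis and vertical below 0.12 rad) or (horizontal distance between spare2 and pocket4 below 0.022 m and z of spare2 in the frame of pocket4 below 0.006 m and angle between spare2's own z axis and vertical below 0.12 rad) or (horizontal distance between spare3 and pocket4 below 0.022 m and z of spare3 in the frame of pocket4 below 0.006 m and angle between spare3's own z axis and vertical below 0.12 rad) or (horizontal distance between spare4 and pocket4 below 0.022 m and z of spare4 in the frame of pocket4 below 0.006 m and angle between spare4's own z axis and vertical below 0.12 rad)) and ((horizontal distance between kept5 and pocket5 below 0.022 m and z of kept5 in the frame of pocket5 below 0.006 m and angle between kept5's own z axis and vertical below 0.12 rad) or (horizontal distance between spare0 and pocket5 below 0.022 m and z of spare0 in the frame of pocket5 below 0.006 m and angle between spare0's own z axis and vertical below 0.12 rad) or (horizontal distance between spare1 and pocket5 below 0.022 m and z of spare1 in the frame of pocket5 below 0.006 m and angle between spare1's own z axis and vertical below 0.12 rad) or (horizontal distance between spare2 and pocket5 below 0.022 m and z of spare2 in the frame of pocket5 below 0.006 m and angle between spare2's own z axis and vertical below 0.12 rad) or (horizontal distance between spare3 and pocket5 below 0.022 m and z of spare3 in the frame of pocket5 below 0.006 m and angle between spare3's own z axis and vertical below 0.12 rad) or (horizontal distance between spare4 and pocket5 below 0.022 m and z of spare4 in the frame of pocket5 below 0.006 m and angle between spare4's own z axis and vertical below 0.12 rad)) and horizontal distance between kept0 and pocket0 below 0.022 m and z of kept0 in the frame of pocket0 below 0.006 m and angle between each of kept0, kept1, kept2, kept3, kept4, kept5's own z axis and vertical below 0.12 rad and horizontal distance between kept1 and pocket1 below 0.022 m and z of kept1 in the frame of pocket1 below 0.006 m and horizontal distance between kept2 and pocket2 below 0.022 m and z of kept2 in the frame of pocket2 below 0.006 m and horizontal distance between kept3 and pocket3 below 0.022 m and z of kept3 in the frame of pocket3 below 0.006 m and horizontal distance between kept4 and pocket4 below 0.022 m and z of kept4 in the frame of pocket4 below 0.006 m and horizontal distance between kept5 and pocket5 below 0.022 m and z of kept5 in the frame of pocket5 below 0.006 m and ((horizontal distance between spare0 and pocket0 below 0.022 m and z of spare0 in the frame of pocket0 below 0.006 m and angle between spare0's own z axis and vertical below 0.12 rad) or (horizontal distance between spare0 and pocket1 below 0.022 m and z of spare0 in the frame of pocket1 below 0.006 m and angle between spare0's own z axis and vertical below 0.12 rad) or (horizontal distance between spare0 and pocket2 below 0.022 m and z of spare0 in the frame of pocket2 below 0.006 m and angle between spare0's own z axis and vertical below 0.12 rad) or (horizontal distance between spare0 and pocket3 below 0.022 m and z of spare0 in the frame of pocket3 below 0.006 m and angle between spare0's own z axis and vertical below 0.12 rad) or (horizontal distance between spare0 and pocket4 below 0.022 m and z of spare0 in the frame of pocket4 below 0.006 m and angle between spare0's own z axis and vertical below 0.12 rad) or (horizontal distance between spare0 and pocket5 below 0.022 m and z of spare0 in the frame of pocket5 below 0.006 m and angle between spare0's own z axis and vertical below 0.12 rad) or (horizontal distance between spare0 and tub below 0.078 m and height (world z) of spare0 below 0.075 m)) and ((horizontal distance between spare1 and pocket0 below 0.022 m and z of spare1 in the frame of pocket0 below 0.006 m and angle between spare1's own z axis and vertical below 0.12 rad) or (horizontal distance between spare1 and pocket1 below 0.022 m and z of spare1 in the frame of pocket1 below 0.006 m and angle between spare1's own z axis and vertical below 0.12 rad) or (horizontal distance between spare1 and pocket2 below 0.022 m and z of spare1 in the frame of pocket2 below 0.006 m and angle between spare1's own z axis and vertical below 0.12 rad) or (horizontal distance between spare1 and pocket3 below 0.022 m and z of spare1 in the frame of pocket3 below 0.006 m and angle between spare1's own z axis and vertical below 0.12 rad) or (horizontal distance between spare1 and pocket4 below 0.022 m and z of spare1 in the frame of pocket4 below 0.006 m and angle between spare1's own z axis and vertical below 0.12 rad) or (horizontal distance between spare1 and pocket5 below 0.022 m and z of spare1 in the frame of pocket5 below 0.006 m and angle between spare1's own z axis and vertical below 0.12 rad) or (horizontal distance between spare1 and tub below 0.078 m and height (world z) of spare1 below 0.075 m)) and ((horizontal distance between spare2 and pocket0 below 0.022 m and z of spare2 in the frame of pocket0 below 0.006 m and angle between spare2's own z axis and vertical below 0.12 rad) or (horizontal distance between spare2 and pocket1 below 0.022 m and z of spare2 in the frame of pocket1 below 0.006 m and angle between spare2's own z axis and vertical below 0.12 rad) or (horizontal distance between spare2 and pocket2 below 0.022 m and z of spare2 in the frame of pocket2 below 0.006 m and angle between spare2's own z axis and vertical below 0.12 rad) or (horizontal distance between spare2 and pocket3 below 0.022 m and z of spare2 in the frame of pocket3 below 0.006 m and angle between spare2's own z axis and vertical below 0.12 rad) or (horizontal distance between spare2 and pocket4 below 0.022 m and z of spare2 in the frame of pocket4 below 0.006 m and angle between spare2's own z axis and vertical below 0.12 rad) or (horizontal distance between spare2 and pocket5 below 0.022 m and z of spare2 in the frame of pocket5 below 0.006 m and angle between spare2's own z axis and vertical below 0.12 rad) or (horizontal distance between spare2 and tub below 0.078 m and height (world z) of spare2 below 0.075 m)) and ((horizontal distance between spare3 and pocket0 below 0.022 m and z of spare3 in the frame of pocket0 below 0.006 m and angle between spare3's own z axis and vertical below 0.12 rad) or (horizontal distance between spare3 and pocket1 below 0.022 m and z of spare3 in the frame of pocket1 below 0.006 m and angle between spare3's own z axis and vertical below 0.12 rad) or (horizontal distance between spare3 and pocket2 below 0.022 m and z of spare3 in the frame of pocket2 below 0.006 m and angle between spare3's own z axis and vertical below 0.12 rad) or (horizontal distance between spare3 and pocket3 below 0.022 m and z of spare3 in the frame of pocket3 below 0.006 m and angle between spare3's own z axis and vertical below 0.12 rad) or (horizontal distance between spare3 and pocket4 below 0.022 m and z of spare3 in the frame of pocket4 below 0.006 m and angle between spare3's own z axis and vertical below 0.12 rad) or (horizontal distance between spare3 and pocket5 below 0.022 m and z of spare3 in the frame of pocket5 below 0.006 m and angle between spare3's own z axis and vertical below 0.12 rad) or (horizontal distance between spare3 and tub below 0.078 m and height (world z) of spare3 below 0.075 m)) and ((horizontal distance between spare4 and pocket0 below 0.022 m and z of spare4 in the frame of pocket0 below 0.006 m and angle between spare4's own z axis and vertical below 0.12 rad) or (horizontal distance between spare4 and pocket1 below 0.022 m and z of spare4 in the frame of pocket1 below 0.006 m and angle between spare4's own z axis and vertical below 0.12 rad) or (horizontal distance between spare4 and pocket2 below 0.022 m and z of spare4 in the frame of pocket2 below 0.006 m and angle between spare4's own z axis and vertical below 0.12 rad) or (horizontal distance between spare4 and pocket3 below 0.022 m and z of spare4 in the frame of pocket3 below 0.006 m and angle between spare4's own z axis and vertical below 0.12 rad) or (horizontal distance between spare4 and pocket4 below 0.022 m and z of spare4 in the frame of pocket4 below 0.006 m and angle between spare4's own z axis and vertical below 0.12 rad) or (horizontal distance between spare4 and pocket5 below 0.022 m and z of spare4 in the frame of pocket5 below 0.006 m and angle between spare4's own z axis and vertical below 0.12 rad) or (horizontal distance between spare4 and tub below 0.078 m and height (world z) of spare4 below 0.075 m)) and horizontal distance between lid and tub below 0.009 m and z of lid in the frame of tub between 0.0725 and 0.0775 m and angle between lid's own z axis and vertical below 0.03 rad and linear speed of lid below 0.02 m/s and linear speed of each of spare0, spare1, spare2, spare3, spare4 below 0.03 m/s); the robot touches nothing.
It fails at once if the glue is moved by more than 40 mm (distance of glue from where it was at the start of the episode above 0.04 m).
It fails at once if the mug is moved by more than 40 mm (distance of mug from where it was at the start of the episode above 0.04 m).
It fails at once if the tape is moved by more than 40 mm (distance of tape from where it was at the start of the episode above 0.04 m).
It fails at once if the brush is moved by more than 40 mm (distance of brush from where it was at the start of the episode above 0.04 m).
It fails at once if the pliers is moved by more than 40 mm (distance of pliers from where it was at the start of the episode above 0.04 m).
Of kept0, kept1, kept2, kept3, kept4, kept5 only 3 to 4 are there at a start; the rules pass over those that are not, and their reading is None.
Of spare0, spare1, spare2, spare3, spare4 only 4 to 5 are there at a start; the rules pass over those that are not, and their reading is None.
At some moment in a run one of spare0, spare1, spare2, spare3, spare4, lid may be knocked a few centimetres aside while the robot is not near it.
It also fails if it takes over 210 s, if anything falls off the work surface, if the arm or the gripper's body presses on something with over 40 N, if the wrist force passes 120 N, or if a joint passes its speed limit or range.

## Working session

There is one attempt and no reset: what is moved stays moved. The work goes in short steps, each a Python script; the robot and the scene stay as the last script left them, time stands still between calls to the robot, and variables do not carry over. Pictures are saved under pics/ and viewed, at most 14 in all, crops included, and the job is handed in when it is done.

```bash
ls; mkdir -p pics
cat > h.py <<'E'
import numpy as np, cv2
from cell import env, kin, camera, calibration, job
def cal(n):
    c=calibration(n); R=cv2.Rodrigues(np.array(c["rvec"],float))[0]; t=np.array(c["tvec"],float).ravel()
    return c,R,t
def cloud(d,C):
    """world points of a pinhole depth picture, HxWx3 (nan where none)"""
    c,R,t=C; v,u=np.mgrid[:d.shape[0],:d.shape[1]]
    p=np.dstack([(u-c["cx"])/c["fx"]*d,(v-c["cy"])/c["fy"]*d,d]); w=(p-t)@R
    w[d<=0]=np.nan; return w
def ray(C,u,v,z):
    """pixel -> world point on plane z (pinhole)"""
    c,R,t=C; o=-R.T@t; r=R.T@np.array([(u-c["cx"])/c["fx"],(v-c["cy"])/c["fy"],1.])
    return o+r*(z-o[2])/r[2]
E
python3 - <<'E'
from h import *
for n in ("top","scene"):
    C=cal(n); im,d=camera(n); cv2.imwrite(f"pics/{n}0.png",im); np.save(f"{n}0.npy",d)
    c,R,t=C; print(n,{k:np.round(c[k],3).tolist() for k in c},"pos",-R.T@t, (d>0).mean())
s=env.get_state(); print(s["time"],s["orientation"],s["opening"],s["force"])
E
```

```text
pics
top {'fx': 569.899, 'fy': 569.899, 'cx': 319.214, 'cy': 250.293, 'rvec': [2.17, -2.124, 0.172], 'tvec': [-0.017, 0.596, 1.469]} pos [0.36916525 0.00687891 1.54191438] 0.996123046875
scene {'fx': 599.442, 'fy': 599.442, 'cx': 325.704, 'cy': 232.69, 'rvec': [2.276, 0.537, -0.24], 'tvec': [-0.54, -0.154, 1.6]} pos [ 1.05820155 -0.88920886  0.98207558] 0.9946614583333333
0.1 [-7.85069346e-04  9.84831679e-01  1.73510563e-01 -1.80740242e-04] 0.0851639867868617 [ 0.84545981 -0.21793216  0.66886468]
```

View pics/top0.png

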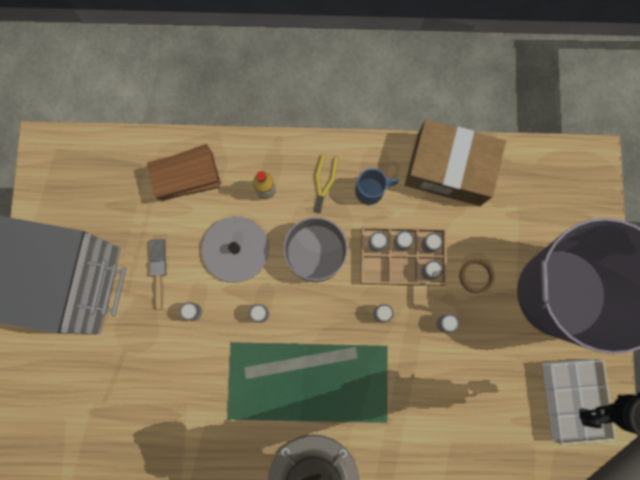

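View pics/scene0.png

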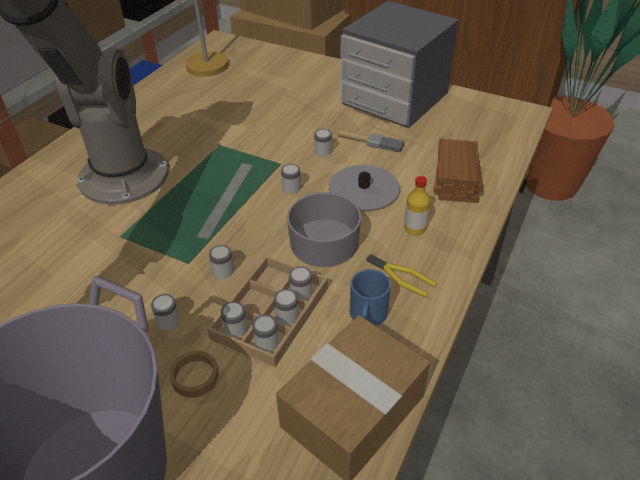

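The top view shows four kept pots at (378,241), (404,240), (433,242) and (433,269), so pockets 1 and 2 (near 405,270 and 377,270) are empty. There are four spares at (189,312), (259,313), (384,313) and (449,323), the lid at (235,250) and the tub at (316,250). The scene view confirms this: spares at (323,141), (290,178), (221,261) and (165,311), plus a tall bucket near the arm.

```bash
cat > meas.py <<'E'
from h import *
def comps(W,zlo,zhi,box,extra=None):
    x,y,z=W[...,0],W[...,1],W[...,2]
    m=(z>zlo)&(z<zhi)&(x>box[0])&(x<box[1])&(y>box[2])&(y<box[3])
    if extra is not None: m&=extra
    n,l,st,ce=cv2.connectedComponentsWithStats(m.astype(np.uint8),connectivity=4)
    return [(l==i,st[i,4],ce[i]) for i in range(1,n) if st[i,4]>=25]
def circ(m,C,z):
    """enclosing circle of a mask cast on plane z: centre, radius"""
    k=max(cv2.findContours(m.astype(np.uint8),cv2.RETR_EXTERNAL,cv2.CHAIN_APPROX_NONE)[0],key=len)[:,0]
    p=np.array([ray(C,u,v,z)[:2] for u,v in k],np.float32)
    (cx,cy),(a,b),_=cv2.fitEllipse(p)
    return cx,cy,a/2,b/2
E
python3 - <<'E'
from meas import *
for n in ("top","scene"):
    C=cal(n); d=np.load(n+"0.npy"); im=cv2.imread(f"pics/{n}0.png"); W=cloud(d,C)
    hsv=cv2.cvtColor(im,cv2.COLOR_BGR2HSV); grey=hsv[...,1]<60
    print(n,"table z",np.nanmedian(W[(abs(W[...,2])<.02)][:,2]))
    for nm,lo,hi,col in (("pot",.045,.075,grey),("rim",.075,.095,grey),("flange",.009,.03,grey),("knob",.033,.07,hsv[...,2]<60),("tray",.025,.043,~grey)):
        for m,a,c in comps(W,lo,hi,(.3,.8,-.5,.5),col):
            p=W[m]; 
            if a<60 and nm!="knob" : continue
            print(nm,a,np.round(c),"med",np.round(np.median(p,0),4),"ell",np.round(circ(m,C,np.median(p[:,2])),4) if a>40 else "")
# obstacles: max height map
W=cloud(np.load("top0.npy"),cal("top")); 
for x in np.arange(.2,.9,.1):
    print(round(x,1),[ (round(float(np.nanpercentile(q,98)),2) if len(q:=W[(abs(W[...,0]-x)<.05)&(abs(W[...,1]-y)<.05)][:,2]) else None) for y in np.arange(-.8,.75,.1)])
E
```

```text
top table z 0.0003224290655323079
pot 103 [436. 188.] med [ 0.7693 -0.3148  0.0603] ell [ 0.7697 -0.313   0.0048  0.0474]
pot 65 [365. 197.] med [ 0.7374 -0.1225  0.0598] ell [ 0.5746 -0.0393  0.08    0.1829]
pot 208 [317. 230.] med [0.6572 0.0021 0.0611] ell [0.5933 0.0064 0.0781 0.0803]
pot 278 [404. 240.] med [ 0.626  -0.227   0.0658] ell [ 0.6262 -0.227   0.0226  0.0252]
pot 271 [378. 241.] med [ 0.623  -0.158   0.0654] ell [ 0.6225 -0.1589  0.0228  0.0245]
pot 283 [433. 242.] med [ 0.6223 -0.3026  0.0647] ell [ 0.6226 -0.3029  0.0229  0.0254]
pot 91 [233. 247.] med [0.6    0.222  0.0512] ell [0.5994 0.2231 0.0134 0.0145]
pot 277 [433. 269.] med [ 0.5501 -0.3021  0.0653] ell [ 0.5498 -0.3015  0.0224  0.0251]
pot 279 [189. 311.] med [0.4282 0.3293 0.0596] ell [0.4284 0.329  0.0222 0.0242]
pot 276 [258. 313.] med [0.4271 0.1505 0.0598] ell [0.4274 0.1503 0.0223 0.0237]
pot 259 [384. 313.] med [ 0.4338 -0.1747  0.0608] ell [ 0.4341 -0.1742  0.0219  0.0228]
pot 289 [449. 323.] med [ 0.4114 -0.3434  0.0604] ell [ 0.4116 -0.3435  0.0232  0.024 ]
rim 424 [314. 246.] med [0.608  0.0114 0
[... 3762 characters left out ...]
.06, 0.06, 0.45, 0.68, 0.69, 0.01, 0.01, 0.01, 0.01, 0.01, 0.01, 0.01, 0.01, 0.01, 0.01, 0.01]
0.3 [0.01, 0.26, 0.44, 0.01, 0.01, 0.01, 0.01, 0.01, 0.01, 0.01, 0.01, 0.01, 0.01, 0.01, 0.01, 0.01]
0.4 [0.19, 0.26, 0.26, 0.26, 0.06, 0.06, 0.06, 0.01, 0.01, 0.06, 0.06, 0.06, 0.02, 0.21, 0.24, 0.24]
0.5 [0.15, 0.01, 0.01, 0.31, 0.03, 0.07, 0.05, 0.03, 0.09, 0.01, 0.02, 0.02, 0.02, 0.23, 0.24, 0.24]
0.6 [0.22, 0.26, 0.26, 0.26, 0.03, 0.07, 0.07, 0.09, 0.01, 0.09, 0.05, 0.02, 0.02, 0.23, 0.24, 0.24]
0.7 [0.01, 0.26, 0.01, 0.01, 0.11, 0.04, 0.07, 0.09, 0.09, 0.09, 0.08, 0.02, 0.07, 0.01, 0.01, 0.01]
0.8 [0.01, 0.01, 0.01, 0.11, 0.12, 0.12, 0.11, 0.09, 0.02, 0.15, 0.15, 0.08, 0.08, 0.07, 0.01, 0.01]
```

```bash
cat > lib.py <<'E'
from meas import *
BOX=(.33,.56,-.45,.45)
def tops(n,z0,box,im,d,C,rmin=.017,dz=.005,grey=True):
    """centres of level round tops near height z0: mask by depth and colour, contour cast on that plane"""
    W=cloud(d,C); hsv=cv2.cvtColor(im,cv2.COLOR_BGR2HSV); col=hsv[...,1]<60 if grey else hsv[...,2]<70
    out=[]
    for m,a,c in comps(W,z0-dz,z0+dz,box,col):
        z=np.median(W[m][:,2]); x,y,p,q=circ(m,C,z)
        if rmin<p and q<.034: out.append((x,y,z,p,q))
    return np.array(out)
def look():
    return {n:(*camera(n),cal(n)) for n in ("top","scene")}
def spares(L):
    r={n:tops(n,.0605,BOX,im,d,C) for n,(im,d,C) in L.items()}
    return r
def tray(L):
    im,d,C=L["top"]; W=cloud(d,C)
    hsv=cv2.cvtColor(im,cv2.COLOR_BGR2HSV)
    ms=[m for m,a,c in comps(W,.024,.042,(.45,.72,-.4,-.08),hsv[...,1]>60)]
    p=np.vstack([W[m][:,:2] for m in ms if m.sum()>60]).astype(np.float32)
    (c,s,a)=cv2.minAreaRect(p); b=np.array(cv2.boxPoints((c,s,a)))
    e=max((b[1]-b[0],b[2]-b[1]),key=np.linalg.norm); e=e/np.linalg.norm(e); e=e*np.sign(e[1]) # tray +y
    ex=np.array([e[1],-e[0]]); c=np.array(c)
    return c,s,np.arctan2(-e[0],e[1]),[c+ex*37*(1 if i>2 else -1)/1e3+e*74e-3*(i%3-1) for i in range(6)]
def ori(yaw):  # tool down, closing line at angle yaw from world x
    a=yaw/2+np.pi/4; return np.array([0,np.cos(a),np.sin(a),0])
def best(yaw,p):
    c=[]
    for k in (0,np.pi):
        j=kin.inverse_kinematics(p,ori(yaw+k))
        if j is not None: c.append((np.abs(np.array(j)-env.get_state()["qpos"]).max(),k))
    return ori(yaw+min(c)[1])
TIP=env.nose_length
def go(x,y,z,yaw=None,v=.3):
    p=[x,y,z]; q=None if yaw is None else best(yaw,p)
    env.reach(p,env.get_state()["orientation"] if q is None else q)
E
python3 - <<'E'
from lib import *
L={n:(cv2.imread(f"pics/{n}0.png"),np.load(n+"0.npy"),cal(n)) for n in ("top","scene")}
for n,r in spares(L).items(): print(n,np.round(r,4).tolist())
print(tray(L),TIP)
s=env.get_state(); q=s["tcp_pos"]
env.movel([q[0],q[1],.47]); 
env.reach([.45,-.1,.35],best(0,[.45,-.1,.35]))
for x,y in ((.43,.327),(.43,.15),(.435,-.175),(.413,-.344),(.6,.223),(.6,0),(.55,-.23)):
  for z in (.115,.27): print(x,y,z,[kin.inverse_kinematics([x,y,z],ori(k)) is not None for k in (0,np.pi,np.pi/2,-np.pi/2)])
L=look(); cv2.imwrite("pics/t1.png",L["top"][0])
for n,r in spares(L).items(): print(n,np.round(r,4).tolist())
for n in L: print(tops(n,.0655,(.5,.68,-.35,-.12),*L[n]).round(4).tolist())
for n in L: print("knob",tops(n,.052,(.5,.68,.1,.35),*L[n],rmin=.008,grey=False).round(4).tolist())
s=env.get_state();print(s["time"],s["tcp_pos"],s["qpos"])
E
```

```text
top [[0.4282, 0.3299, 0.06, 0.0214, 0.0229], [0.4276, 0.1503, 0.0599, 0.0221, 0.0234], [0.4341, -0.175, 0.0609, 0.0213, 0.0221], [0.4114, -0.3445, 0.0609, 0.0225, 0.0227]]
scene [[0.4287, 0.3294, 0.0599, 0.0231, 0.0235], [0.4284, 0.1499, 0.0601, 0.0223, 0.0242], [0.4354, -0.1764, 0.0599, 0.0228, 0.0242], [0.4132, -0.3451, 0.06, 0.0228, 0.0238]]
(array([ 0.58997411, -0.23198032]), (0.15442916750907898, 0.22889462113380432), np.float32(0.00060829945), [array([ 0.55301913, -0.30600282]), array([ 0.55297411, -0.23200283]), array([ 0.5529291 , -0.15800284]), array([ 0.62701911, -0.3059578 ]), array([ 0.6269741 , -0.23195782]), array([ 0.62692908, -0.15795783])]) 0.0726
0.43 0.327 0.115 [True, True, True, True]
0.43 0.327 0.27 [True, True, True, True]
0.43 0.15 0.115 [True, True, True, True]
0.43 0.15 0.27 [True, True, True, True]
0.435 -0.175 0.115 [True, True, True, True]
0.435 -0.175 0.27 [True, True, True, True]
0.413 -0.344 0.115 [True, True, True, True]
0.413 -0.344 0.27 [True, True, True, True]
0.6 0.223 0.115 [True, True, True, True]
0.6 0.223 0.27 [True, True, True, True]
0.6 0 0.
[... 315 characters left out ...]
3, 0.024], [0.4292, 0.1489, 0.06, 0.022, 0.0243], [0.4357, -0.1763, 0.0599, 0.023, 0.0246], [0.4137, -0.3455, 0.06, 0.0227, 0.0245]]
[[0.6269, -0.2278, 0.0658, 0.0217, 0.0226], [0.6233, -0.1593, 0.066, 0.022, 0.0231], [0.6236, -0.3044, 0.0655, 0.0226, 0.0228], [0.5505, -0.3027, 0.0651, 0.0212, 0.0228]]
[[0.6249, -0.1598, 0.0652, 0.0233, 0.024], [0.6294, -0.2287, 0.065, 0.0231, 0.0248], [0.5523, -0.3029, 0.0651, 0.0227, 0.0246], [0.6253, -0.3042, 0.0653, 0.0232, 0.0238]]
knob [[0.5983, 0.2235, 0.0517, 0.0112, 0.0134]]
knob [[0.6011, 0.2216, 0.0514, 0.0134, 0.015]]
3.575 [ 0.4501622  -0.10096115  0.35007413] [ 0.58373579  0.11129904 -0.53136422  1.95811104  0.06358618  1.08805245
  0.02361667]
```

```bash
cat >> lib.py <<'E'
ZC=.27
def merged(L=None):
    """spares seen in either view (averaged when both)"""
    r=spares(L or look()); out=[]
    for p in [*r["top"],*r["scene"]]:
        for o in out:
            if np.hypot(*(o[0][:2]-p[:2]))<.02: o.append(p); break
        else: out.append([p])
    return [np.mean(o,0) for o in out]
def down(z,v=.12,sf=15):
    p=env.get_state()["tcp_pos"]; return env.movel([p[0],p[1],z],velocity=v,stop_force=sf)
def up(z=ZC,v=.25):
    p=env.get_state()["tcp_pos"]; env.movel([p[0],p[1],z],velocity=v)
def pick(near):
    c=min(merged(),key=lambda p:np.hypot(*(p[:2]-near))); print("pick",c.round(4))
    if np.hypot(*(c[:2]-near))>.09: raise SystemExit("not there")
    h=c[2]; ztcp=h-.026+TIP      # fingertips 26 mm below the top
    env.grip(.085); go(c[0],c[1],ZC,0); hit=down(ztcp+.03,.25); hit|=down(ztcp,.08)
    env.grip(.03,40); s=env.get_state(); print("hit",hit,"open",s["opening"],s["gripper_force"])
    up(); s=env.get_state(); print("lifted",s["opening"],s["gripper_force"],s["time"]); 
    if s["opening"]<.04: raise SystemExit("lost it")
    return ztcp
def place(x,y,floor,ztcp,yaw=0):
    go(x,y,ZC,yaw); z=ztcp+floor+.001
    hit=down(z+.04,.25,12); hit=hit or down(z,.05,8); s=env.get_state(); print("place hit",hit,"above",s["tcp_pos"][2]-z)
    env.grip(.058); up(); print("t",env.get_state()["time"])
E
python3 - <<'E'
from lib import *
zt=pick(np.array([.435,-.1755])); place(.553,-.158,.005,zt)
im,_=camera("scene"); cv2.imwrite("pics/s1.png",im[150:400,100:450])
E
```

```text
pick [ 0.4355 -0.1762  0.06    0.0231  0.0241]
hit False open 0.0468351212266401 40.3809517621994
lifted 0.04701616190425577 41.17223560810089 6.8667
place hit True above -0.00035048322696966394
t 9.875
```

View pics/s1.png

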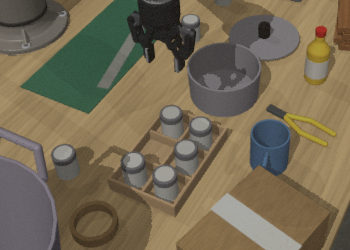

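The pot stands in pocket 2 (crop pixel 172,120) and nothing else has moved. I'll go on with the other three.

Run:
```python
from lib import *
zt=pick(np.array([.413,-.345])); place(.553,-.232,.005,zt)
L=look(); print([p.round(4).tolist() for p in merged(L)])
zt=pick(np.array([.428,.150])); place(.5955,.0064+.033,.005,zt)
L=look(); print([p.round(4).tolist() for p in merged(L)])
zt=pick(np.array([.4285,.329])); place(.5955,.0064-.033,.005,zt)
go(.45,-.1,.35); L=look()
for n in L:
    print(tops(n,.0655,(.5,.68,-.35,-.12),*L[n]).round(4).tolist())
    print("knob",tops(n,.052,(.45,.75,.1,.4),*L[n],rmin=.008,grey=False).round(4).tolist())
    cv2.imwrite(f"pics/{n}2.png",L[n][0])
print([p.round(4).tolist() for p in merged(L)])
```

```text
pick [ 0.4134 -0.3452  0.06    0.0226  0.0241]
hit False open 0.046760638338017954 40.83229601383209
lifted 0.047038607632259075 41.199517250061035 13.7917
place hit True above -0.00044129915749568926
t 17.0
[[0.4286, 0.3293, 0.0602, 0.0221, 0.0235], [0.4276, 0.1501, 0.0602, 0.0221, 0.0236]]
pick [0.4279 0.1499 0.06   0.0223 0.0236]
hit False open 0.047040894700548196 40.26654839515686
lifted 0.046951249922340815 41.205893754959106 21.5333
place hit True above -0.00035274484352146307
t 24.8083
[[0.4284, 0.3299, 0.06, 0.0222, 0.0231]]
pick [0.4284 0.3292 0.0601 0.0215 0.0228]
hit False open 0.04692550406102925 41.01187348365784
lifted 0.04645230646700662 41.2294864654541 29.1083
place hit True above -0.0003516416115032367
t 33.0333
[[0.6272, -0.2282, 0.0658, 0.0221, 0.023], [0.6235, -0.1589, 0.065, 0.022, 0.0234], [0.6232, -0.3033, 0.0654, 0.0225, 0.0226], [0.5509, -0.3026, 0.0652, 0.0217, 0.0231]]
knob [[0.5981, 0.2236, 0.0514, 0.0101, 0.0136]]
[[0.5531, -0.1577, 0.0648, 0.023, 0.0242], [0.6249, -0.1598, 0.0651, 0.0231, 0.0244], [0.5533, -0.2348, 0.0652, 0.0231, 0.0243], [0.629, -0.2283, 0.0651, 0.0234, 0.024], [0.5523, -0.3031, 0.0653, 0.0229, 0.0245], [0.625, -0.3042, 0.0653, 0.023, 0.0241]]
knob [[0.6007, 0.222, 0.0513, 0.0132, 0.0149]]
[]
```

View pics/top2.png

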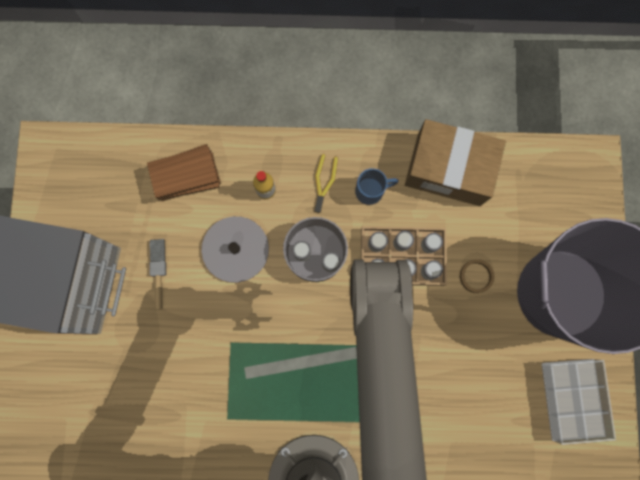

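All six pockets hold an upright pot (tops at z 0.065, within 5 mm of centre). The tub holds two pots, at (301,250) and (330,261), and the lid is still at (235,250). Next is the lid: a crossed grasp to centre the knob, then seat it.

Run:
```python
from lib import *
L=look(); im,d,C=L["top"]; W=cloud(d,C); grey=cv2.cvtColor(im,cv2.COLOR_BGR2HSV)[...,1]<60
big=lambda lo,hi,b: max(comps(W,lo,hi,b,grey),key=lambda t:t[1])[0]
lid=circ(big(.009,.03,(.4,.8,.1,.4)),C,.016); tub=circ(big(.075,.095,(.4,.8,-.12,.12)),C,.085)
print("lid",np.round(lid,4),"tub",np.round(tub,4)); 
print("tub pots z",tops("top",.0655,(.5,.68,-.07,.08),*L["top"],rmin=.012).round(4).tolist(),tops("scene",.0655,(.5,.68,-.07,.08),*L["scene"],rmin=.01).round(4).tolist())
x,y=.5*(lid[0]+.5995),.5*(lid[1]+.2228); z=.022+TIP
env.grip(.07); go(x,y,.25,np.pi/2); print("hit",down(z+.03,.2),down(z,.06))
env.grip(.015,30); print("g1",env.get_state()["opening"]); env.grip(.07)
up(z+.045); go(x,y,z+.045,0); print("hit",down(z,.06)); env.grip(.015,70); s=env.get_state(); print("g2",s["opening"],s["gripper_force"],s["tcp_pos"])
up(.27,.12); s=env.get_state(); print(s["opening"],s["time"],s["force"])
go(tub[0],tub[1],.27,0); 
zz=z+.075; print(down(zz+.02,.12),down(zz-.003,.03,12)); s=env.get_state(); print("dz",s["tcp_pos"]-np.array([tub[0],tub[1],zz]),s["force"])
im,_=camera("scene"); cv2.imwrite("pics/s3.png",im[120:320,200:460])
```

```text
lid [0.5999 0.2236 0.0887 0.089 ] tub [0.5953 0.0064 0.0818 0.0825]
tub pots z [[0.5942, 0.0422, 0.0655, 0.0219, 0.023], [0.5666, -0.0349, 0.0654, 0.0221, 0.0229]] [[0.5949, 0.0424, 0.0652, 0.0234, 0.0245], [0.5682, -0.0323, 0.0651, 0.0194, 0.025]]
hit False False
g1 0.029543487396255997
hit False
g2 0.02799733826055334 69.01880979537964 [0.59962094 0.22315345 0.09526409]
0.028266617693675385 42.5333 [ 0.51814081 -0.59591448 -1.33466983]
False True
dz [0.0003141  0.00199326 0.00081024] [-1.40196557 -0.62270621  5.11594723]
```

View pics/s3.png

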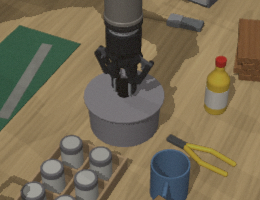

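The lid is on the tub, flush at crop (125,95). Contact came 0.8 mm above nominal. I'll release and verify from both views.

Run:
```python
from lib import *
env.grip(.07); up(.3); go(.45,-.2,.35); env.dwell(.3); L=look()
for n in L:
    im,d,C=L[n]; W=cloud(d,C); grey=cv2.cvtColor(im,cv2.COLOR_BGR2HSV)[...,1]<60
    m=max(comps(W,.083,.1,(.45,.75,-.15,.15),grey),key=lambda t:t[1])[0]
    p=W[m]; p=p[(p[:,2]>.086)]; A=np.c_[p[:,:2]-[.595,.006],np.ones(len(p))]; k=np.linalg.lstsq(A,p[:,2],rcond=None)[0]
    print(n,"flange",np.round(circ(m,C,.091),4),"plane",k.round(4),"knob",tops(n,.127,(.5,.7,-.1,.1),im,d,C,rmin=.008,grey=False).round(4).tolist())
    print(tops(n,.0655,(.5,.68,-.35,-.12),im,d,C).round(3).tolist())
v=np.vstack([L["top"][0][100:340,130:500],L["scene"][0][100:340,100:470]]); cv2.imwrite("pics/f.png",v); print(env.get_state()["time"])
```

```text
top flange [0.5963 0.0057 0.0887 0.0891] plane [-0.0001 -0.0008  0.0914] knob [[0.5946, 0.0063, 0.1266, 0.012, 0.0128]]
[[0.627, -0.228, 0.065, 0.022, 0.023], [0.623, -0.16, 0.065, 0.022, 0.023], [0.623, -0.304, 0.065, 0.022, 0.023], [0.552, -0.157, 0.066, 0.022, 0.023], [0.554, -0.231, 0.066, 0.019, 0.023]]
scene flange [0.5971 0.0047 0.0892 0.0908] plane [-0.001   0.0024  0.0909] knob [[0.5972, 0.0043, 0.1265, 0.0139, 0.0148]]
[[0.553, -0.158, 0.065, 0.023, 0.024], [0.625, -0.16, 0.065, 0.023, 0.024], [0.553, -0.234, 0.065, 0.023, 0.024], [0.629, -0.228, 0.065, 0.023, 0.024], [0.552, -0.303, 0.065, 0.023, 0.024], [0.625, -0.304, 0.065, 0.023, 0.024]]
47.4583
```

View pics/f.png

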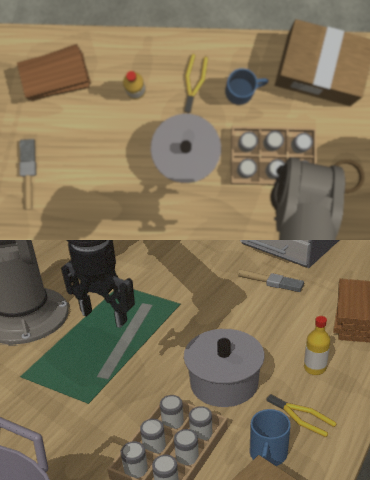

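The lid sits level with its flange top at 0.091 m, about 1 mm off the tub's axis. All six pockets are filled (crop 150–300, 140–170) and the bystanders look unmoved.

```bash
python3 -c "
from h import *
print(job.job_done())"
```

```text
the job is handed in; nothing more can be done
None
```

The job is handed in at about 47 s on the robot's clock: all six pockets hold an upright pot, the two leftover spares are in the tub, the lid measured level, fully down and about 1 mm off centre, and the bystanders looked unmoved in the pictures; no verdict was returned.

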